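# Tip two nutmegs from the scoop into the square tub

### The arm

A 7-joint arm with a two-finger parallel gripper is mounted at the origin on the work surface. World frame = base frame: x ahead of the robot, y to its left, z up, the work surface at z = 0. Lengths are in m, angles in rad, forces in N, time in s.
With the tool pointing down it reaches from about 0.35 to 0.9 m from the base axis. Payload 8.1 kg.
Tool frame: the origin (TCP) lies at the very end of the fingers, on their centre line; the grasp point (between the pads) lies robot.grip_point_offset behind it (robot.grip_point_offset is the distance from the TCP to the grasp point, in m); z points along the fingers, x is the direction in which the jaws open and shut, and the axes are right-handed (so a half turn about z gives the same grasp; the last joint's range is limited). The gripper opens to 92 mm and grips with 3 to 60 N. Pads are 19 mm wide; open, the fingers measure 130 mm over their backs; the gripper's body (75 mm by 190 mm) begins 47 mm behind the grasp point.
Start: joints at [-1.336, 0.434, 0.025, 1.573, -0.012, 1.134, -0.075], TCP at [0.207, 0.59, 0.227] pointing down, gripper open.
Joint ranges: [-2.62, 2.62], [-0.44, 2.09], [-1.27, 1.32], [0.08, 2.57], [-1.32, 4.46], [0.12, 2], [-2.74, 2.74]. Speed limits (rad/s): [2.22, 2.22, 3.01, 3.01, 3.14, 3.14, 3.14].

### API

Orientations are given as a rotation vector (axis times angle).
In Python, from bench import robot, cams gives the robot as it stands. The module is installed in compiled form; this text tells all that it offers.
- The arm moves only by the tool arm_command, never from a script. Its argument "commands" is a list of rows, each a list of 5 numbers: the opening, from 0 (shut) to 1 (fully open), then the shift along the tool's x, y, z in m, then the turn about the tool's z in degrees. In form: [[grip, x, y, z, twist], ...]. A call has 1 to 20 rows; each row is the pose to reach, as a shift and turn from the pose commanded when the call began, along the tool's axes at that moment; what a row does not reach only later rows make up. A row lasts 1/10 s, in which the tool goes at most 50 mm and 8.59 degrees, less where a joint would pass 70% of its speed; a pose out of reach is approached as far as the arm can. A call with a gripper value outside its range is refused whole. The fingers move at their own pace and stop on an object; "grip_force" is the grip in N (left out, the last holds). Time passes only in rows, so rows that repeat a pose let the fingers close. It gives the time, the measured TCP pose, the force and the opening at its end, in the units of the state.
- robot.get_obs(): the state, without advancing time (a new reading comes with each control period).
- cams.snapshot(name): name is "scene" or "top" or "wrist"; returns a dict with "color" (420x560x3 uint8, red, green, blue), "fovy" (degrees; the focal length in pixels is half the picture's height over the tangent of half this angle, whatever the lens; pixels are square), "cx", "cy" (the principal point, pixels), "xyz" and "orientation" of the camera in the world. Camera axes: x right, y down, z forward; pixel columns grow to the right and rows downward; lengths in m; the calibration is good to about 2 mm. The wrist camera is an equidistant fisheye: a pixel r from the principal point sees the ray r / f radians off the axis. A picture is of the moment at which its call begins. There is no depth.
- robot.job_done(): hands the job in, once; it reports no verdict.
Trained networks look in a picture, given as the dict that the camera call returned (one of the last four; its "shot" number tells which), for a name from the list of things; names that differ only in an ending like _2 or _b are one class to them, and where a whole thing is asked for, a point or a joint stands for the part that bears it (a point fixed in the world has none). Each returns a list of dicts, best first, with "confidence" (0 to 1); they miss things now and then, are a little off and sometimes report something else, mostly with a low value. They report only what shows in the picture. A call takes as long as a camera call.
- cams.look_for(picture, query): "centre" ([column, row] in pixels, amid what is visible of it).
The state is a dict: "clock": time; "joint_positions": joint angles; "joint_velocities": joint speeds; "effort": joint torques, N m; "tool_pos": TCP position; "tool_rot": TCP orientation; "wrist_force": force on the tool from outside, world axes, zero at the start; "moment": the same for the moment, N m; "gripper_width": finger opening in m.
Only numpy, scipy, OpenCV 4.12 (cv2) and the standard library are available. Lean on these libraries where they do the work, as an engineer would, in place of code of your own. Each camera call takes 0.05 s, during which the arm holds its last target. There are 200 camera calls.

### The job

Take the scoop by its handle and tip its two whole nutmegs into the empty square black tub (not the round one). Bring the scoop's lip over the tub and down close to its rim, two or three centimetres above it, while the scoop is still level, and only then tip, so that the nutmegs do not drop from a height. When both nutmegs lie in the tub, set the scoop back on the counter, upright on its flat bottom, and let go.

Things in the scene. Friction and masses are not known exactly. Their poses are not given: they have to be found in the camera images.
- scoop_grip (a point): Loose steel scoop, 0.16 kg. Point: middle of its handle bar, 80 long, 16 wide, 14 high, 36 mm above the scoop's underside. x runs along the handle away from the pan, z up. Pan on the -x side: rear wall 40 from the point, 44 high; 66 wide. Floor rises 18 degrees to the front lip (no wall), edge at x -133, z -21 mm; starts facing the robot within 25 degrees. Leaned 35 degrees lip down, it empties.
- tub_in (a point): Square ribbed black plastic tub, 120 x 120 mm outside, 60 mm high, walls 4 mm, open, empty, fixed to the counter, left or right of the scoop (a round black tub of like height is on the other side). The point is the middle of its inner floor, 5 mm above the counter; the rim is 55 mm above it. x and y along its sides, z up.
- nutmeg1_center (a point): Whole nutmeg, brown, 25 mm thick and 29 mm long, 10 g, loose in the scoop's pan; it rolls. The point is its centre.
- nutmeg2_center (a point): The other nutmeg, the same size and mass, loose in the scoop's pan. The point is its centre.

How it is judged:
On the way, in this order (a step that is already met when the one before it is completed fails the run):
1. both nutmegs in the scoop, it leans under 20 degrees, its lip's middle is within 60 mm of the square tub's middle (along and across the scoop) and at most 45 mm above the tub's rim (x of nutmeg1_center in the frame of scoop_grip between -0.14 and -0.03 m and y of nutmeg1_center in the frame of scoop_grip between -0.035 and 0.035 m and z of nutmeg1_center in the frame of scoop_grip between -0.04 and 0.01 m and x of nutmeg2_center in the frame of scoop_grip between -0.14 and -0.03 m and y of nutmeg2_center in the frame of scoop_grip between -0.035 and 0.035 m and z of nutmeg2_center in the frame of scoop_grip between -0.04 and 0.01 m and x of tub_in in the frame of scoop_grip between -0.193 and -0.073 m and y of tub_in in the frame of scoop_grip between -0.06 and 0.06 m and angle between scoop_grip's own z axis and vertical below 0.35 rad and height (world z) of scoop_grip between 0.06 and 0.127 m), for 0.1 s.
2. both nutmegs are in the square tub (x of nutmeg1_center in the frame of tub_in between -0.057 and 0.057 m and y of nutmeg1_center in the frame of tub_in between -0.057 and 0.057 m and z of each of nutmeg1_center, nutmeg2_center in the frame of tub_in below 0.05 m and x of nutmeg2_center in the frame of tub_in between -0.057 and 0.057 m and y of nutmeg2_center in the frame of tub_in between -0.057 and 0.057 m), for 0.2 s.
At the end, for the whole second after the job is handed in: Both nutmegs lie inside the square tub (below its rim), and the scoop stands released on the counter on its flat bottom: within 10 degrees of level, its handle's middle 36 mm above the counter within 10 mm (all of step 2 and angle between scoop_grip's own z axis and vertical below 0.175 rad and height (world z) of scoop_grip between 0.026 and 0.046 m); the robot touches nothing.
It fails at once if a nutmeg has left the scoop over its lip while its centre is more than 75 mm above the tub's rim ((height (world z) of nutmeg1_center above 0.135 m and x of nutmeg1_center in the frame of scoop_grip below -0.15 m) or (height (world z) of nutmeg2_center above 0.135 m and x of nutmeg2_center in the frame of scoop_grip below -0.15 m)).
It also fails if it takes over 59 s, if anything falls off the work surface, if the arm or the gripper's body presses on something with over 40 N, if the wrist force passes 120 N, or if a joint passes its speed limit or range.

## Working session

There is one attempt and no reset: what is moved stays moved. The work goes in short steps, Python scripts to look and compute and a tool call to move; the robot and the scene stay as the last step left them, time stands still between calls to the robot, and variables do not carry over. Pictures are saved under pics/ and viewed, about 8 in all and at most 12, crops included, and the job is handed in when it is done.

Besides the shell and the picture viewer there is one more tool, called as name([rows], argument=value, ...), one row to a line, values as JSON. arm_command: Moves the arm, as the interface text tells. Its arguments: {"type":"object","properties":{"commands":{"type":"array","items":{"type":"array","items":{"type":"number"}}},"grip_force":{"type":"number"}},"required":["commands"]}

```bash
mkdir -p pics
cat > h.py <<'E'
import numpy as np, cv2
from scipy.spatial.transform import Rotation as R
from bench import robot, cams
def Rm(o):
    o=np.array(o,float)
    return o if o.shape==(3,3) else (R.from_rotvec(o).as_matrix() if o.size==3 else R.from_quat(o).as_matrix())
def ray(p,uv,fish=False):
    f=p["color"].shape[0]/2/np.tan(np.radians(p["fovy"])/2)
    a=(np.array(uv,float)-[p["cx"],p["cy"]])/f
    if fish:
        r=np.linalg.norm(a); d=np.r_[a/r*np.sin(r),np.cos(r)] if r>0 else np.array([0,0,1.])
    else: d=np.r_[a,1]
    return np.array(p["xyz"]),Rm(p["orientation"])@d
def at(p,uv,z,fish=False):
    o,d=ray(p,uv,fish); return o+d*(z-o[2])/d[2]
def proj(p,X,fish=False):
    f=p["color"].shape[0]/2/np.tan(np.radians(p["fovy"])/2)
    c=Rm(p["orientation"]).T@(np.array(X)-p["xyz"])
    if fish:
        r=np.arctan2(np.hypot(*c[:2]),c[2]); n=np.hypot(*c[:2]); return c[:2]/n*r*f+[p["cx"],p["cy"]]
    return c[:2]/c[2]*f+[p["cx"],p["cy"]]
def save(p,n,k=1): cv2.imwrite("pics/"+n,cv2.resize(p["color"][:,:,::-1],None,fx=k,fy=k))
E
python3 - <<'E'
from h import *
np.set_printoptions(precision=3,suppress=True)
o=robot.get_obs(); print(robot.grip_point_offset,o)
hs=dict(scoop_grip=.036,tub_in=.06,nutmeg1_center=.025)
ims=[]
for n in("top","scene"):
    p=cams.snapshot(n); ims.append(p["color"]); print(n,p["xyz"],p["orientation"],p["fovy"])
    for q in hs:
        for d in cams.look_for(p,q)[:3]: print(q,d["centre"],d["confidence"],at(p,d["centre"],hs[q]))
cv2.imwrite("pics/a.png",ims[0][:,:,::-1]);cv2.imwrite("pics/b.png",ims[1][:,:,::-1])
E
```

```text
0.0188 {'clock': 0.0, 'joint_positions': array([-1.336,  0.435,  0.025,  1.574, -0.012,  1.134, -0.075]), 'joint_velocities': array([-0.   ,  0.001, -0.001, -0.001, -0.001, -0.002, -0.001]), 'effort': array([  0.001, -66.789,   0.985, -31.443,  -0.06 ,   0.043,   0.   ]), 'tool_pos': array([0.207, 0.589, 0.226]), 'tool_rot': array([ 2.563,  1.816, -0.002]), 'wrist_force': array([-0.561, -0.715, -0.171]), 'moment': array([ 0.   , -0.009,  0.007]), 'gripper_width': 0.09179228448971984}
top [ 0.442 -0.036  0.9  ] [-2.171  2.148 -0.119] 43.298168181610905
scoop_grip [229.3, 216.0] 0.61 [0.523 0.047 0.036]
tub_in [386.2, 274.0] 0.76 [ 0.431 -0.204  0.06 ]
nutmeg1_center [239.1, 207.8] 0.5 [0.538 0.032 0.025]
scene [ 1.173 -0.03   0.587] [-1.734 -1.656  0.784] 44.29241244698197
scoop_grip [316.0, 224.3] 0.79 [0.563 0.05  0.036]
tub_in [163.4, 185.1] 0.7 [ 0.478 -0.199  0.06 ]
tub_in [314.1, 221.2] 0.31 [0.582 0.045 0.06 ]
nutmeg1_center [321.6, 217.8] 0.49 [0.535 0.063 0.025]
```

View pics/a.png

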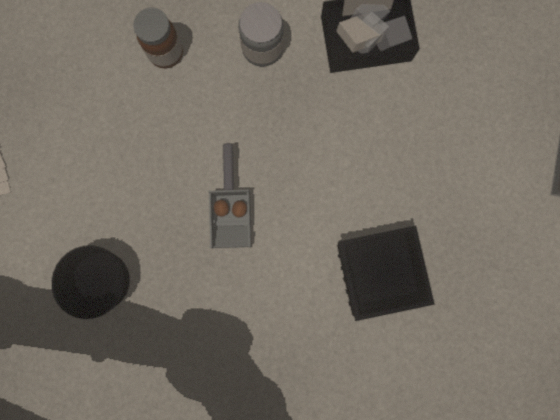

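View pics/b.png

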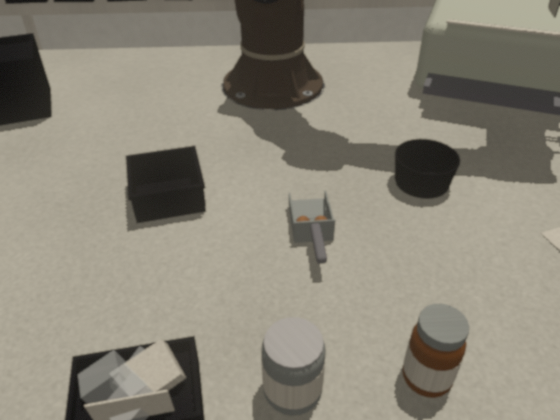

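Top view: the handle runs from (228,144) to (229,190), and the pan with both nutmegs spans rows 190–248, with its lip towards the robot. The square tub is on the right with its rim centred near (386,272). The scene view agrees.

Run:
```python
from h import *
np.set_printoptions(precision=3,suppress=True)
p=cams.snapshot("top")
for n,uv,z in[("hend",(228,144),.043),("hroot",(228.5,190),.043),("rearL",(211,191),.044),("rearR",(250,189),.044),("lipL",(212,248),.015),("lipR",(251,247),.015),("t1",(339,240),.06),("t2",(416,226),.06),("t3",(433,304),.06),("t4",(357,319),.06)]: print(n,at(p,uv,z))
T=Rm(robot.get_obs()["tool_rot"]); print(T)
g=p["color"]; cv2.imwrite("pics/c.png",cv2.resize(g[120:270,180:300,::-1],None,fx=4,fy=4,interpolation=cv2.INTER_CUBIC))
```

```text
hend [0.642 0.051 0.043]
hroot [0.565 0.049 0.043]
rearL [0.563 0.077 0.044]
rearR [0.567 0.014 0.044]
lipL [0.471 0.077 0.015]
lipR [0.473 0.012 0.015]
t1 [ 0.484 -0.13   0.06 ]
t2 [ 0.508 -0.252  0.06 ]
t3 [ 0.386 -0.276  0.06 ]
t4 [ 0.361 -0.157  0.06 ]
[[ 0.332  0.943 -0.   ]
 [ 0.943 -0.332 -0.   ]
 [-0.     0.    -1.   ]]
```

View pics/c.png

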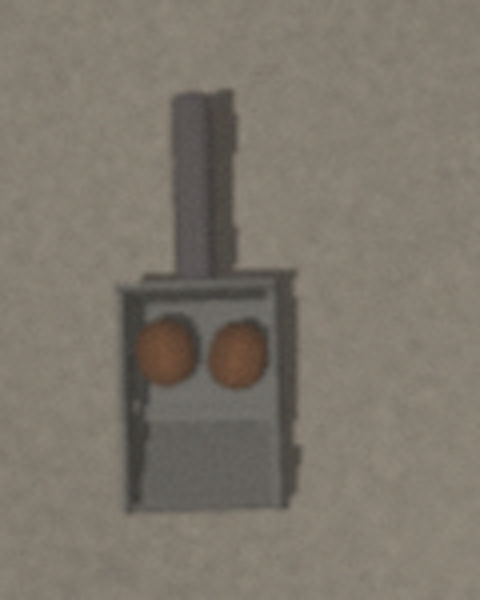

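arm_command([
  [1,-0.38,0.543,0.07,-21.5],
  [1,-0.38,0.543,0.07,-21.5],
  [1,-0.38,0.543,0.07,-21.5],
  [1,-0.38,0.543,0.07,-21.5],
  [1,-0.38,0.543,0.07,-21.5],
  [1,-0.38,0.543,0.07,-21.5],
  [1,-0.38,0.543,0.07,-21.5],
  [1,-0.38,0.543,0.07,-21.5],
  [1,-0.38,0.543,0.07,-21.5],
  [1,-0.38,0.543,0.07,-21.5],
  [1,-0.38,0.543,0.07,-21.5],
  [1,-0.38,0.543,0.07,-21.5],
  [1,-0.38,0.543,0.07,-21.5],
  [1,-0.38,0.543,0.07,-21.5],
  [1,-0.38,0.543,0.07,-21.5],
  [1,-0.38,0.543,0.07,-21.5],
  [1,-0.38,0.543,0.07,-21.5],
  [1,-0.38,0.543,0.07,-21.5],
])

```text
clock: 2.25
tool_pos: [0.5929, 0.0531, 0.157]
tool_rot: [-2.176, -2.265, -0.001]
wrist_force: [-0.5, 0.1, 0.3]
gripper_width: 0.0918
```

Run:
```python
from h import *
np.set_printoptions(precision=3,suppress=True)
p=cams.snapshot("wrist"); o=robot.get_obs(); print(o["clock"],o["tool_pos"],Rm(o["tool_rot"]),p["xyz"],p["orientation"],p["fovy"])
for q,z in(("scoop_grip",.03),("nutmeg1_center",.025)):
    for d in cams.look_for(p,q)[:3]: print(q,d["centre"],d["confidence"],at(p,d["centre"],z,True))
# expected outline
g=p["color"].copy()
for X in[(.642,.051,.043),(.603,.050,.043),(.565,.049,.043),(.472,.0445,.015)]:
    u=proj(p,X,True); print(u); cv2.circle(g,tuple(int(v) for v in u),2,(255,0,0),-1)
cv2.imwrite("pics/d.png",cv2.resize(g[:,:,::-1],None,fx=1.4,fy=1.4))
```

```text
2.3 [0.593 0.053 0.157] [[-0.04   0.999  0.   ]
 [ 0.999  0.04   0.001]
 [ 0.001  0.    -1.   ]] [0.515 0.048 0.315] [2.021 2.104 0.317] 65.70646984690485
scoop_grip [272.2, 115.5] 0.83 [0.521 0.045 0.03 ]
nutmeg1_center [254.8, 134.4] 0.86 [0.538 0.031 0.025]
[273.129 251.17 ]
[273.662 210.875]
[274.219 168.25 ]
[273.517  62.798]
```

View pics/d.png

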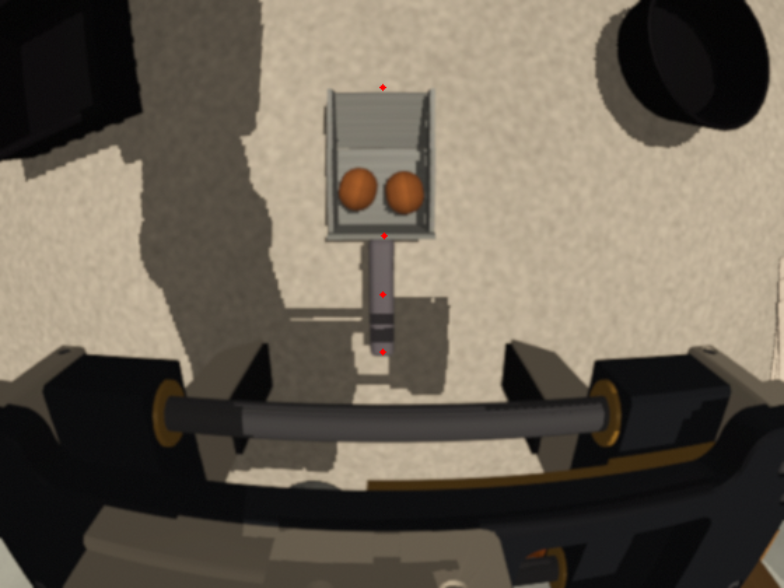

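The projected model points land on the scoop, within about 3 mm: handle axis at column ~381 of the scaled picture, and nutmegs at (358,190) and (404,193). I'll correct the tool by 2.5 mm sideways, go down and grip.

arm_command([
  [1,-0.0025,0,0.04,0],
  [1,-0.0025,0,0.08,0],
  [1,-0.0025,0,0.11,0],
  [1,-0.0025,0,0.13,0],
  [1,-0.0025,0,0.14,0],
  [1,-0.0025,0,0.14,0],
  [1,-0.0025,0,0.14,0],
  [0.6,-0.0025,0,0.14,0],
  [0.4,-0.0025,0,0.14,0],
  [0.3,-0.0025,0,0.14,0],
  [0.2,-0.0025,0,0.14,0],
  [0,-0.0025,0,0.14,0],
  [0,-0.0025,0,0.14,0],
  [0,-0.0025,0,0.14,0],
  [0,-0.0025,0,0.14,0],
  [0,-0.0025,0,0.14,0],
], grip_force=55)

```text
clock: 4.0
tool_pos: [0.5936, 0.0487, 0.0167]
tool_rot: [-2.179, -2.263, 0.0]
wrist_force: [-0.3, -0.3, -0.4]
gripper_width: 0.0244
```

arm_command([
  [0,0,0,0,0],
  [0,0,0,0,0],
  [0,0,0,0,0],
  [0,0,0,0,0],
  [0,0,0,0,0],
])

```text
clock: 4.5
tool_pos: [0.5936, 0.0487, 0.0167]
tool_rot: [2.18, 2.263, 0.0]
wrist_force: [-0.1, 0.7, -0.6]
gripper_width: 0.0156
```

Gripped at 15.6 mm, which matches the 16 mm handle. Now a slow lift and a look.

arm_command([
  [0,0,0,-0.005,0],
  [0,0,0,-0.012,0],
  [0,0,0,-0.022,0],
  [0,0,0,-0.034,0],
  [0,0,0,-0.046,0],
  [0,0,0,-0.058,0],
  [0,0,0,-0.07,0],
  [0,0,0,-0.082,0],
  [0,0,0,-0.092,0],
  [0,0,0,-0.098,0],
  [0,0,0,-0.1,0],
  [0,0,0,-0.1,0],
  [0,0,0,-0.1,0],
])

```text
clock: 5.8
tool_pos: [0.5932, 0.0487, 0.1162]
tool_rot: [-2.179, -2.262, 0.001]
wrist_force: [-0.6, -0.2, -2.5]
gripper_width: 0.0158
```

Run:
```python
from h import *
np.set_printoptions(precision=3,suppress=True)
a=cams.snapshot("scene"); p=cams.snapshot("wrist"); o=robot.get_obs(); print(o["clock"],o["tool_pos"],o["wrist_force"],o["moment"],o["gripper_width"],o["joint_positions"])
cv2.imwrite("pics/e.png",np.hstack([a["color"][100:400,200:450],p["color"][0:300,150:420]])[:,:,::-1])
```

```text
5.9 [0.593 0.049 0.116] [-0.173  0.188 -1.929] [ 0.    -0.12  -0.023] 0.015332560785719094 [-0.272  0.498  0.143  1.782 -0.089  0.868  1.519]
```

View pics/e.png

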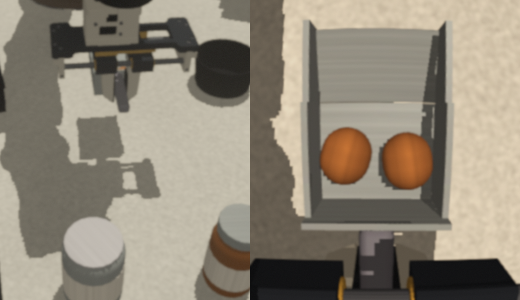

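arm_command([
  [0,-0.0023,-0.0009,0,-0.1],
  [0,-0.0093,-0.0037,0,-0.4],
  [0,-0.0187,-0.0074,0,-0.8],
  [0,-0.0304,-0.012,0,-1.2],
  [0,-0.0444,-0.0176,0,-1.8],
  [0,-0.0584,-0.0231,0,-2.4],
  [0,-0.0747,-0.0296,0,-3],
  [0,-0.0911,-0.0361,0,-3.7],
  [0,-0.1074,-0.0426,0,-4.4],
  [0,-0.1238,-0.049,0,-5],
  [0,-0.1401,-0.0555,0,-5.7],
  [0,-0.1564,-0.062,0,-6.4],
  [0,-0.1728,-0.0685,0,-7],
  [0,-0.1868,-0.074,0,-7.6],
  [0,-0.2008,-0.0796,0,-8.2],
  [0,-0.2125,-0.0842,0,-8.6],
  [0,-0.2218,-0.0879,0,-9],
  [0,-0.2288,-0.0907,0,-9.3],
  [0,-0.2335,-0.0925,0,-9.5],
  [0,-0.2335,-0.0925,0,-9.5],
])

```text
clock: 7.9
tool_pos: [0.5096, -0.1888, 0.1168]
tool_rot: [1.986, 2.434, -0.0]
wrist_force: [-0.6, -0.2, -1.5]
gripper_width: 0.0154
```

```bash
cat >> h.py <<'E'
def scoopX(pt,th,off=0.010,dz=0.0):
    """world position of a scoop-frame point; th = lip-down pitch (rad) about the pads"""
    o=robot.get_obs(); T=Rm(o["tool_rot"]); g=np.array(o["tool_pos"])-T[:,2]*robot.grip_point_offset
    v=np.array(pt)+[off,0,dz]; c,s=np.cos(th),np.sin(th)
    w=np.array([c*v[0]-s*v[2],v[1],s*v[0]+c*v[2]])
    return g+w[0]*T[:,1]+w[1]*T[:,0]+w[2]*np.array([0,0,1])
def overlay(p,fish,ths=(0,)):
    g=p["color"].copy()
    for th,c in zip(ths,((255,0,0),(0,255,0),(0,80,255))):
        for X in((-.133,-.033,-.021),(-.133,.033,-.021),(-.04,-.033,.008),(-.04,.033,.008),(.04,0,.007)):
            cv2.circle(g,tuple(int(v) for v in proj(p,scoopX(X,np.radians(th)),fish)),2,c,-1)
    return g
E
python3 - <<'E'
from h import *
np.set_printoptions(precision=3,suppress=True)
a=cams.snapshot("top"); p=cams.snapshot("wrist"); o=robot.get_obs(); print(o["clock"],o["tool_pos"],Rm(o["tool_rot"])[:,0],o["wrist_force"],o["moment"],o["gripper_width"])
tub=np.array([.434,-.204,.06])
v=scoopX((0,0,0),0); T=Rm(o["tool_rot"]); print("grip",v,"tub in scoop",(tub-v)@T[:,1],(tub-v)@T[:,0])
x=overlay(p,True,(0,10))
cv2.imwrite("pics/f.png",np.hstack([a["color"][150:400,280:560],cv2.resize(x,None,fx=.9,fy=.9)[:250]])[:,:,::-1])
E
```

```text
8.0 [ 0.51  -0.188  0.117] [-0.202  0.979  0.   ] [ 0.339 -0.534 -2.302] [ 0.062 -0.13  -0.009] 0.015599235618173186
grip [ 0.52  -0.186  0.136] tub in scoop -0.08779578439244139 -0.000646401998327134
```

View pics/f.png

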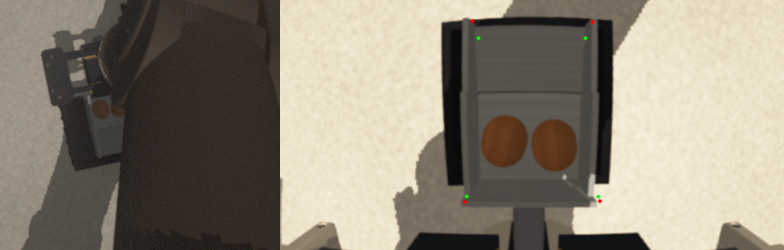

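Both nutmegs sit at the back of the pan at about (505,140) and (553,145). The scoop is level within about 4° and its lip, at row ~28, is inside the tub outline. Now lower it level.

arm_command([
  [0,0,0,0.003,0],
  [0,0,0,0.009,0],
  [0,0,0,0.016,0],
  [0,0,0,0.022,0],
  [0,0,0,0.026,0],
  [0,0,0,0.027,0],
  [0,0,0,0.027,0],
  [0,0,0,0.027,0],
  [0,0,0,0.027,0],
])

```text
clock: 8.9
tool_pos: [0.5101, -0.1882, 0.09]
tool_rot: [1.984, 2.435, 0.0]
wrist_force: [0.8, -0.5, -2.2]
gripper_width: 0.0155
```

arm_command([
  [0,0,0,0,0],
  [0,0,0,0,0],
], grip_force=30)

```text
clock: 9.1
tool_pos: [0.51, -0.1881, 0.0899]
tool_rot: [1.985, 2.435, 0.0]
wrist_force: [0.1, 0.4, -2.1]
gripper_width: 0.0153
```

arm_command([
  [0,0,0,0,0],
  [0,0,0,0,0],
], grip_force=15)

```text
clock: 9.3
tool_pos: [0.5099, -0.1881, 0.0898]
tool_rot: [1.985, 2.435, 0.0]
wrist_force: [-0.2, 0.0, -2.2]
gripper_width: 0.0155
```

Run:
```python
from h import *
np.set_printoptions(precision=3,suppress=True)
p=cams.snapshot("wrist"); o=robot.get_obs(); print(o["clock"],o["tool_pos"],o["wrist_force"],o["moment"],o["gripper_width"])
x=overlay(p,True,(0,15,30))
cv2.imwrite("pics/g.png",x[:300,100:460,::-1])
```

```text
9.35 [ 0.51  -0.188  0.09 ] [-1.007  0.147 -1.485] [ 0.028 -0.03  -0.006] 0.01619420191072646
```

View pics/g.png

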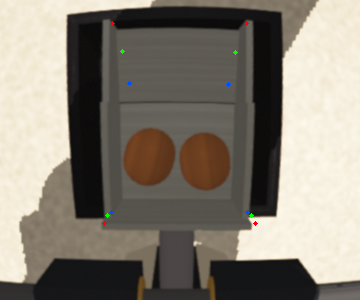

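arm_command([
  [0,0,0,0,0],
  [0,0,0,0,0],
], grip_force=9)

```text
clock: 9.55
tool_pos: [0.5098, -0.1881, 0.0897]
tool_rot: [-1.985, -2.435, 0.0]
wrist_force: [-4.2, -1.3, 1.3]
gripper_width: 0.016
```

```bash
cat > st.py <<'E'
from h import *
np.set_printoptions(precision=3,suppress=True)
p=cams.snapshot("wrist"); o=robot.get_obs(); print(o["clock"],o["tool_pos"],o["wrist_force"],o["moment"],o["gripper_width"])
for q in("nutmeg1_center","scoop_grip"): print(q,[(d["centre"],d["confidence"]) for d in cams.look_for(p,q)])
h=cv2.cvtColor(p["color"],cv2.COLOR_RGB2HSV); m=((h[...,0]<16)&(h[...,1]>130)&(h[...,2]>40))[:240,150:420].astype(np.uint8)
n,_,s,c=cv2.connectedComponentsWithStats(m)
print("brown",[(c[i]+[150,0],s[i,4]) for i in range(1,n) if s[i,4]>60])
# lip edge: grey row profile down the pan's middle columns
col=p["color"][:130,250:300].mean((1,2)); d=np.abs(np.diff(col)); print("edges",[(i,round(d[i],1)) for i in np.argsort(-d)[:6]])
E
python3 st.py
```

```text
9.6 [ 0.51  -0.188  0.09 ] [-1.05   0.39  -1.359] [ 0.065  0.133 -0.019] 0.016033115474245848
nutmeg1_center [([248.4, 164.6], 0.91), ([269.4, 67.7], 0.48)]
scoop_grip [([275.9, 150.5], 0.95)]
brown [(array([247.958, 165.417]), np.int32(1681)), (array([302.226, 170.531]), np.int32(1685))]
edges [(np.int64(6), np.float64(37.5)), (np.int64(73), np.float64(36.6)), (np.int64(72), np.float64(31.5)), (np.int64(5), np.float64(30.8)), (np.int64(7), np.float64(18.8)), (np.int64(74), np.float64(14.0))]
```

It slipped to about 25° lip-down and now rests on the rim (lip at row 73). Lift gradually so it tips further.

arm_command([
  [0,0,0,-0.004,0],
  [0,0,0,-0.008,0],
  [0,0,0,-0.012,0],
  [0,0,0,-0.016,0],
  [0,0,0,-0.018,0],
  [0,0,0,-0.018,0],
])

```text
clock: 10.3
tool_pos: [0.5101, -0.1882, 0.1082]
tool_rot: [1.984, 2.435, 0.001]
wrist_force: [-0.2, 0.2, -1.1]
gripper_width: 0.0157
```

```bash
python3 st.py
```

```text
10.35 [ 0.51  -0.188  0.108] [ 0.681  0.461 -1.755] [ 0.061 -0.066 -0.001] 0.015955883341426124
nutmeg1_center []
scoop_grip [([276.3, 163.1], 0.89)]
brown [(array([259.458,  58.454]), np.int32(1065)), (array([299.682,  60.285]), np.int32(1035))]
edges [(np.int64(14), np.float64(36.0)), (np.int64(78), np.float64(34.8)), (np.int64(77), np.float64(26.0)), (np.int64(13), np.float64(24.8)), (np.int64(15), np.float64(21.7)), (np.int64(79), np.float64(14.7))]
```

```bash
python3 - <<'E'
from h import *
p=cams.snapshot("wrist"); cv2.imwrite("pics/i.png",cv2.resize(p["color"][:300,100:460,::-1],None,fx=1.5,fy=1.5))
E
python3 st.py
```

```text
10.55 [ 0.51  -0.188  0.108] [ 0.428 -0.352 -1.723] [ 0.067 -0.058 -0.007] 0.015819448120180615
nutmeg1_center [([259.7, 60.5], 0.55)]
scoop_grip [([278.3, 165.8], 0.98)]
brown [(array([259.077,  58.939]), np.int32(1066)), (array([299.482,  60.351]), np.int32(1034))]
edges [(np.int64(14), np.float64(37.5)), (np.int64(78), np.float64(34.7)), (np.int64(15), np.float64(31.4)), (np.int64(77), np.float64(25.9)), (np.int64(13), np.float64(15.5)), (np.int64(79), np.float64(14.7))]
```

View pics/i.png

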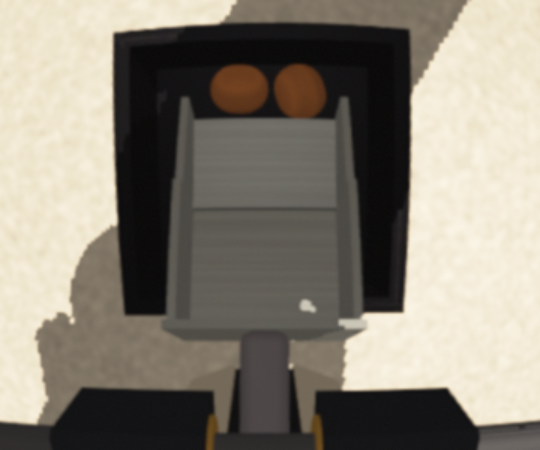

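Both nutmegs lie in the tub beyond the lip, at (240,88) and (300,90) in the picture, and the pan is empty. Grip firmly, lift clear and carry the scoop back to free counter.

arm_command([
  [0,0,0,0,0],
  [0,0,0,0,0],
  [0,0,0,-0.005,0],
  [0,0,0,-0.015,0],
  [0,0,0,-0.03,0],
  [0,0,0,-0.045,0],
  [0,0,0,-0.06,0],
  [0,0,0,-0.068,0],
  [0,0,0,-0.07,0],
  [0,0,0,-0.07,0],
], grip_force=50)

```text
clock: 11.65
tool_pos: [0.5099, -0.1881, 0.1779]
tool_rot: [1.984, 2.435, 0.0]
wrist_force: [-0.5, -0.6, -2.3]
gripper_width: 0.0155
```

arm_command([
  [0,0.006,0.004,0,0],
  [0,0.018,0.012,0,0],
  [0,0.035,0.024,0,0],
  [0,0.055,0.037,0,0],
  [0,0.075,0.051,0,0],
  [0,0.095,0.064,0,0],
  [0,0.115,0.078,0,0],
  [0,0.135,0.091,0,0],
  [0,0.155,0.105,0,0],
  [0,0.175,0.118,0,0],
  [0,0.188,0.127,0,0],
  [0,0.195,0.132,0,0],
  [0,0.195,0.132,0,0],
  [0,0.195,0.132,0,0],
])

```text
clock: 13.05
tool_pos: [0.5995, 0.0285, 0.1775]
tool_rot: [1.986, 2.434, -0.001]
wrist_force: [0.2, -0.2, -2.2]
gripper_width: 0.0159
```

```bash
python3 st.py
```

```text
13.1 [0.599 0.028 0.178] [ 0.2    0.031 -2.37 ] [ 0.078 -0.029 -0.047] 0.015421221641402081
nutmeg1_center []
scoop_grip [([274.5, 164.2], 0.84)]
brown []
edges [(np.int64(78), np.float64(8.9)), (np.int64(79), np.float64(4.9)), (np.int64(77), np.float64(4.3)), (np.int64(91), np.float64(3.3)), (np.int64(109), np.float64(2.8)), (np.int64(114), np.float64(2.7))]
```

arm_command([
  [0,0,0,0.01,0],
  [0,0,0,0.025,0],
  [0,0,0,0.045,0],
  [0,0,0,0.065,0],
  [0,0,0,0.085,0],
  [0,0,0,0.1,0],
  [0,0,0,0.108,0],
  [0,0,0,0.11,0],
  [0,0,0,0.11,0],
])

```text
clock: 14.1
tool_pos: [0.5999, 0.0293, 0.0678]
tool_rot: [1.985, 2.435, 0.0]
wrist_force: [-0.0, -0.6, -0.9]
gripper_width: 0.0155
```

arm_command([
  [0,0,0,0.003,0],
  [0,0,0,0.007,0],
  [0,0,0,0.011,0],
  [0,0,0,0.015,0],
  [0,0,0,0.019,0],
  [0,0,0,0.023,0],
  [0,0,0,0.027,0],
  [0,0,0,0.031,0],
  [0,0,0,0.035,0],
  [0,0,0,0.039,0],
  [0,0,0,0.043,0],
  [0,0,0,0.046,0],
  [0,0,0,0.046,0],
], grip_force=12)

```text
clock: 15.4
tool_pos: [0.5996, 0.0295, 0.0213]
tool_rot: [-1.984, -2.435, 0.001]
wrist_force: [1.3, 0.5, 1.2]
gripper_width: 0.0154
```

```bash
python3 st.py
python3 - <<'E'
from h import *
p=cams.snapshot("wrist"); cv2.imwrite("pics/j.png",cv2.resize(overlay(p,True,(0,10))[:300,100:460,::-1],None,fx=1.5,fy=1.5))
E
```

```text
15.45 [0.599 0.029 0.021] [ 1.878 -0.075 -0.016] [ 0.051 -0.183 -0.008] 0.015816878555734465
nutmeg1_center []
scoop_grip [([276.6, 138.8], 0.7)]
brown []
edges [(np.int64(34), np.float64(20.9)), (np.int64(33), np.float64(19.5)), (np.int64(106), np.float64(15.1)), (np.int64(107), np.float64(15.0)), (np.int64(35), np.float64(7.9)), (np.int64(32), np.float64(6.6))]
```

View pics/j.png

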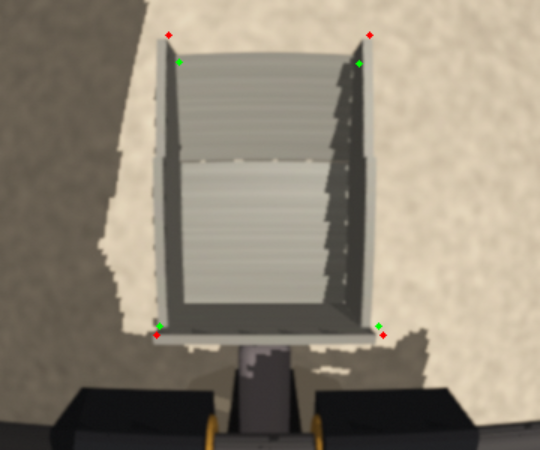

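The scoop is nearly level: its lip is at row ~53, and the level reading earlier was only slightly higher. A few millimetres further down, then release and retract.

arm_command([
  [0,0,0,0.002,0],
  [0,0,0,0.004,0],
  [0,0,0,0.005,0],
  [0,0,0,0.005,0],
], grip_force=5)

```text
clock: 16.0
tool_pos: [0.6001, 0.0296, 0.0169]
tool_rot: [1.984, 2.435, 0.001]
wrist_force: [1.3, 0.1, 1.2]
gripper_width: 0.0162
```

arm_command([
  [0.3,0,0,0,0],
  [0.5,0,0,0,0],
  [0.8,0,0,0,0],
  [0.8,0,0,0,0],
  [0.8,0,0,0,0],
  [0.8,0,0,0,0],
  [0.8,0,0,0,0],
  [0.8,0,0,0,0],
  [0.8,0,0,-0.01,0],
  [0.8,0,0,-0.03,0],
  [0.8,0,0,-0.06,0],
  [0.8,0,0,-0.1,0],
  [0.8,0,0,-0.14,0],
  [0.8,0,0,-0.17,0],
  [0.8,0,0,-0.18,0],
  [0.8,0,0,-0.18,0],
])

```text
clock: 17.6
tool_pos: [0.6006, 0.0296, 0.1987]
tool_rot: [1.983, 2.433, 0.004]
wrist_force: [-0.8, 0.4, -0.7]
gripper_width: 0.0736
```

```bash
python3 st.py
python3 - <<'E'
from h import *
a=cams.snapshot("scene"); t=cams.snapshot("top")
for p in(a,t): print([(d["centre"],d["confidence"],at(p,d["centre"],.02)) for d in cams.look_for(p,"nutmeg1_center")])
cv2.imwrite("pics/k.png",np.hstack([cv2.resize(a["color"][120:320,100:360],None,fx=1.5,fy=1.5),t["color"][80:380,170:500]])[:,:,::-1])
E
```

```text
17.65 [0.6   0.03  0.197] [-0.286 -0.189 -0.774] [ 0.016  0.039 -0.021] 0.07341160615276973
nutmeg1_center []
scoop_grip [([277.0, 122.2], 0.6)]
brown []
edges [(np.int64(69), np.float64(29.3)), (np.int64(68), np.float64(14.9)), (np.int64(70), np.float64(11.7)), (np.int64(105), np.float64(10.8)), (np.int64(106), np.float64(7.9)), (np.int64(104), np.float64(4.9))]
[([159.4, 177.3], 0.69, array([ 0.40157331, -0.22261335,  0.02      ]))]
[([392.7, 294.4], 0.56, array([ 0.39788664, -0.22202191,  0.02      ]))]
```

View pics/k.png

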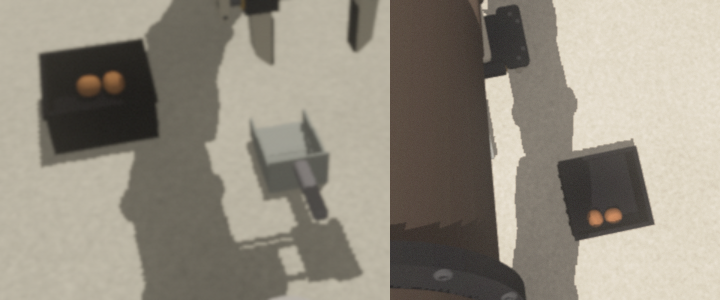

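Both nutmegs are in the square tub, at (90,85) and (113,82) on the left and at (595,218) and (613,215) on the right. The scoop stands upright and free on the counter at (290,155). Handing in.

```bash
python3 -c "
from bench import robot
print(robot.job_done()); print(robot.get_obs()['clock'])"
```

```text
the job is handed in; nothing more can be done
None
the job is handed in; nothing more can be done
```

Both nutmegs are in the square tub, and the scoop is back on the counter, upright and released. I handed the job in at about 18 s of the 59 s allowed; the interface gave no verdict.

- **What I did:** I gripped the scoop by its handle and carried it level, within about 4°. I lowered its lip to roughly 2 cm above the rim, then loosened the grip so the scoop pivoted lip-down between the pads. Lifting it slightly while its underside rested on the rim emptied it. I set it down with a light grip so the counter turned it level, then opened the gripper and raised it clear.
- **Last checks:** The scene and top cameras both place a nutmeg near (0.40, -0.22), within the tub walls, and both nutmegs show there in each picture. The scene picture shows the scoop standing on its flat bottom, and the gripper is about 0.18 m above it.
- **Not checked by numbers:** I only saw the scoop's final level and height in that picture. The force sensor read about 0.9 N with the gripper empty, similar to its starting offset. The nutmeg detector found nothing in the last wrist picture, as expected, because the tub was out of its useful view.

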